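# Close the spice tops and bring the mill to the front

## Robot

A 6-joint arm with a two-finger parallel gripper is mounted at the origin on the work surface. World frame = base frame: x ahead of the robot, y to its left, z up, the work surface at z = 0. Lengths are in mm, angles in rad, forces in N, time in s.
With the tool pointing down it reaches from about 350 to 875 mm from the base axis. Payload 15.5 kg.
Tool frame: the origin (TCP) lies at the very end of the fingers, on their centre line; the grasp point (between the pads) lies 19 mm behind it (env.grasp_offset is the z of the grasp point in the tool frame, in mm); z points along the fingers, x is the direction in which the jaws open and shut, and the axes are right-handed (so a half turn about z gives the same grasp; the last joint's range is limited). The gripper opens to 85 mm and grips with 20 to 120 N. Pads are 22 mm wide; open, the fingers measure 114 mm over their backs; the gripper's body (76 mm by 85 mm) begins 54 mm behind the grasp point. The pads swing forward as they close: fully open they stand 13 mm farther back than shut.
Start: joints at [1.242, 0.494, 1.345, -0, 1.302, -0.096], TCP at [144.184, 608.142, 197.577] pointing down, gripper open.
Joint ranges: [-2.91, 2.91], [-0.82, 2.16], [0.22, 2.67], [-1.22, 4.37], [0.12, 2.79], [-3.08, 3.08]. Speed limits (rad/s): [1.89, 1.89, 2.57, 3.01, 3.01, 3.01].

## Interface

Orientations are given as a unit quaternion [x, y, z, w].
In Python, from cell import env gives the robot as it stands.
- The arm moves only by the tool servo_tool, never from a script. Its argument "steps" is a list of rows, each a list of 3 entries, a list of its own where there are three numbers: the shift along the tool's x, y, z in mm, then the turn, a rotation vector about the tool's x, y, z in degrees, then the closure, from 0 (fully open) to 1 (shut). A call has exactly 10 rows; each row shifts and turns the commanded pose from where the row before left it, along the tool's axes as they then stand; what a row does not reach is not made up. A row lasts 1/8 s, in which the tool goes at most 62.5 mm and 10.7 degrees, less where a joint would pass 70% of its speed; a pose out of reach is approached as far as the arm can. A call with a gripper value outside its range is refused whole. The fingers move at their own pace and stop on an object; the grip force is fixed at half the most. Time passes only in rows, so rows that do not move let the fingers close, or fill a call up. It gives the time, the measured TCP pose, the force and the opening at its end, in the units of the state.
- env.observe(): the state, without advancing time (a new reading comes with each control period).
- env.read_camera(name): name is "side" or "top"; returns a dict with "frame" (384x512x3 uint8, red, green, blue), "camera_matrix" (3x3 intrinsics, pixels), "world_from_camera" (4x4, takes a point from camera to world coordinates). Camera axes: x right, y up, looking along -z (the intrinsics and any distortion apply to the point x, -y, -z); pixel columns grow to the right and rows downward; lengths in mm; the calibration is good to about 2 mm. A picture is of the moment at which its call begins. There is no depth.
- env.finish_job(): hands the job in, once; it reports no verdict.
Trained networks look in a picture, given as the dict that the camera call returned (one of the last four; its "shot" number tells which), for a name from the list of things; names that differ only in an ending like _2 or _b are one class to them, and where a whole thing is asked for, a point or a joint stands for the part that bears it (a point fixed in the world has none). Each returns a list of dicts, best first, with "conf" (0 to 1); they miss things now and then, are a little off and sometimes report something else, mostly with a low value. They report only what shows in the picture. A call takes as long as a camera call.
- env.boxes_of(thing, picture): "position" ([column, row] as shares, 0 to 1, of the picture: columns of its width, rows of its height, amid what is visible of it).
The state is a dict: "time_s": time; "q": joint angles; "joint_velocities": joint speeds; "joint_efforts": joint torques, N m; "ee_pos": TCP position; "eef_rot": TCP orientation; "contact_force": force on the tool from outside, world axes, zero at the start; "ft_torque": the same for the moment, N m; "width": finger opening in mm.
Only numpy, scipy, OpenCV 4.12 (cv2) and the standard library are available. Lean on these libraries where they do the work, as an engineer would, in place of code of your own. Each camera call takes 0.05 s, during which the arm holds its last target. There are 200 camera calls.

## Task

Three jars of the revolving spice rack have been left with their twist tops open: first turn each of these tops clockwise to its stop, so that nothing shakes out when the rack goes round. Then turn the rack until the tall mill faces the front, centred behind the spoon ledge of the board, and finish with the gripper closed on the rack (by the mill or by the centre knob), holding it still there: do not let go. Leave the other kitchen things where they are.

Things in the scene. Friction and masses are not known exactly. Their poses are not given: they have to be found in the camera images.
- board: Fixed bamboo base board of the spice rack, 315 x 250 x 18 mm. Origin on the turntable's axis at worktop height; z up, x to the back. The front is its -x side, towards the robot (within 20 degrees), where the board runs 190 mm out from the axis and has a spoon ledge with 7 mm lips, 120 to 190 mm before the axis.
- rack: Turntable with all it carries, origin on its axis at worktop height. Spins lightly, endlessly both ways. Disc 224 mm across, top at height 36 mm (above the worktop); steel holder plate at 80 mm; round centre knob 34 mm across at 154 to 170 mm, top 176 mm. Six glass jars fixed in it on an 80 mm radius, 60 degrees apart; two have flat lids, top 134 mm. x axis: away from the mill.
- mill_head (a point): Point on the axis of the mill's head, height 161 mm. The mill is the tallest jar: black, round, finely ribbed head 36 mm across from height 136 to 176 mm, top 185 mm. The head does not turn in the mill, nor the mill in the rack. To turn the rack, take the head between the fingers and lead it along its 80 mm radius circle about the board's origin. x axis: inwards to the rack's axis.
- dial_a_bar (a point): Grip point of a twist top, the next jar anticlockwise from the mill seen from above: on the jar's axis, height 144 mm, 80 mm from the rack's axis. The top is a grey disc 45 mm across (upper face at height 135 mm) with a raised straight black bar 38 mm long, 10 mm wide, reaching up to height 152 mm. x axis: along the bar; z up.
- dial_a (a joint): Turn of that top in rad: 0 wide open (bar points at the rack's axis), grows clockwise seen from above, 1.57 at the stop = shut (bar lies along the rim, square to the line to the rack's axis). Starts 0.3 to 0.9; it stays where it is left, with about 0.06 N m of friction.
- dial_b_bar (a point): Grip point of a twist top, the jar straight across from the mill: on the jar's axis, height 144 mm, 80 mm from the rack's axis. The top is a grey disc 45 mm across (upper face at height 135 mm) with a raised straight black bar 38 mm long, 10 mm wide, reaching up to height 152 mm. x axis: along the bar; z up.
- dial_b (a joint): Turn of that top in rad: 0 wide open (bar points at the rack's axis), grows clockwise seen from above, 1.57 at the stop = shut (bar lies along the rim, square to the line to the rack's axis). Starts 0.3 to 0.9; it stays where it is left, with about 0.06 N m of friction.
- dial_c_bar (a point): Grip point of a twist top, the second jar clockwise from the mill: on the jar's axis, height 144 mm, 80 mm from the rack's axis. The top is a grey disc 45 mm across (upper face at height 135 mm) with a raised straight black bar 38 mm long, 10 mm wide, reaching up to height 152 mm. x axis: along the bar; z up.
- dial_c (a joint): Turn of that top in rad: 0 wide open (bar points at the rack's axis), grows clockwise seen from above, 1.57 at the stop = shut (bar lies along the rim, square to the line to the rack's axis). Starts 0.3 to 0.9; it stays where it is left, with about 0.06 N m of friction.
- spoon: Steel measuring spoon, 130 mm long, lying on the board's ledge; to be left alone. Origin: middle of its length, at its underside.
- oil: Green glass oil bottle, 62 mm across, 220 mm tall, behind the board; to be left alone. Origin: centre of its underside.
- mug: White mug, 80 mm across, 92 mm tall, left of the board; to be left alone. Origin: centre of its underside.
- tub: White food tub with lid, 100 mm across, 88 mm tall, right of the board; to be left alone. Origin: centre of its underside.
- salt: Small salt jar, 48 mm across, 75 mm tall, behind the board to the right; to be left alone. Origin: centre of its underside.
- trivet: Round cork trivet, 150 mm across, 12 mm thick, lying in front and to the left; to be left alone. Origin: centre of its underside.
- spatula: Spatula with wooden handle and steel blade, 280 mm long, lying on the worktop in front and to the right; to be left alone. Origin: middle of its length, at its underside.

How it is judged:
By the outcome, as a careful person would: the job done as asked, in the order asked, and still so for the second after the job is handed in, while the arm keeps its last pose, push and grip.
It also fails if it takes over 64 s, if anything falls off the work surface, if the arm or the gripper's body presses on something with over 40 N, if the wrist force passes 120 N, or if a joint passes its speed limit or range.

## Working session

There is one attempt and no reset: what is moved stays moved. The work goes in short steps, Python scripts to look and compute and a tool call to move; the robot and the scene stay as the last step left them, time stands still between calls to the robot, and variables do not carry over. Pictures are saved under pics/ and viewed, about 8 in all and at most 12, crops included, and the job is handed in when it is done.

Besides the shell and the picture viewer there is one more tool, called after ">>>" by a JSON object that holds its "op" and its "data". servo_tool: Moves the arm, as the interface text tells. Its arguments: {"type":"object","properties":{"steps":{"type":"array"}},"required":["steps"]}

```bash
mkdir -p pics; ls; python3 - <<'E'
from cell import env
import cv2
s=env.observe(); print({k:s[k] for k in('time_s','ee_pos','eef_rot','width')}, env.grasp_offset)
for n in('top','side'):
    p=env.read_camera(n); cv2.imwrite(f'pics/{n}0.png',cv2.resize(p['frame'][:,:,::-1],(800,600)))
    print(n,p['camera_matrix'].round(1).tolist(),p['world_from_camera'].round(3).tolist(),[k for k in p])
    for t in('board','rack','mill_head','dial_a_bar','oil','mug','tub','salt'):
        print(t,[(round(d['conf'],2),[round(float(x),3) for x in d['position']]) for d in env.boxes_of(t,p)[:5]])
E
```

```text
pics
{'time_s': 0.0, 'ee_pos': array([144.06396712, 607.77425958, 196.99161914]), 'eef_rot': array([ 7.84449467e-01,  6.20192439e-01, -5.15522175e-04,  3.25699983e-04]), 'width': 85.41177646708753} -18.700000000000003
top [[355.5, 0.0, 258.6], [0.0, 355.5, 196.5], [0.0, 0.0, 1.0]] [[0.021, 0.996, -0.091, 418.191], [-1.0, 0.023, 0.017, 4.469], [0.019, 0.091, 0.996, 1192.755], [0.0, 0.0, 0.0, 1.0]] ['frame', 'camera_matrix', 'world_from_camera', 'shot']
board []
rack [(0.85, [0.485, 0.517])]
mill_head [(0.95, [0.476, 0.519]), (0.59, [0.542, 0.515])]
dial_a_bar [(0.74, [0.463, 0.575]), (0.37, [0.48, 0.513])]
oil [(0.84, [0.496, 0.351])]
mug [(0.92, [0.365, 0.454])]
tub [(0.59, [0.601, 0.577])]
salt [(0.66, [0.707, 0.639]), (0.49, [0.595, 0.437])]
side [[484.0, 0.0, 242.1], [0.0, 484.0, 185.9], [0.0, 0.0, 1.0]] [[0.723, 0.511, -0.464, -213.149], [-0.691, 0.534, -0.487, -779.163], [-0.001, 0.673, 0.74, 1265.296], [0.0, 0.0, 0.0, 1.0]] ['frame', 'camera_matrix', 'world_from_camera', 'shot']
board [(0.87, [0.448, 0.509]), (0.61, [0.462, 0.495])]
rack [(0.77, [0.461, 0.483]), (0.31, [0.413, 0.383]), (0.25, [0.42, 0.472])]
mill_head [(0.93, [0.464, 0.505])]
dial_a_bar [(0.59, [0.421, 0.471])]
oil [(0.93, [0.551, 0.411])]
mug [(0.6, [0.411, 0.384])]
tub [(0.71, [0.514, 0.616]), (0.62, [0.416, 0.468])]
salt [(0.75, [0.591, 0.538])]
```

```bash
cat > h.py <<'E'
import numpy as np, cv2
from cell import env
def rect(p,cx,cy,half,z,n=600,ang=0):
    """Rectify plane z into an image: up = +x world, left = +y world (n px = 2*half mm)."""
    K=p['camera_matrix'];T=p['world_from_camera'];R=T[:3,:3];t=T[:3,3]
    s=2*half/n
    # out pixel (u,v)-> world (cx+half-v*s, cy+half-u*s, z)
    A=np.array([[0,-s,cx+half],[-s,0,cy+half],[0,0,z],[0,0,1.]])
    M=np.diag([1,-1,-1])@R.T@np.hstack([np.eye(3),-t[:,None]])
    H=K@M@A
    return cv2.warpPerspective(p['frame'][:,:,::-1],H,(n,n),flags=cv2.INTER_CUBIC|cv2.WARP_INVERSE_MAP)
def ray(p,pos,z):
    K=p['camera_matrix'];T=p['world_from_camera']
    u,v=pos[0]*512,pos[1]*384
    d=T[:3,:3]@np.array([(u-K[0,2])/K[0,0],-(v-K[1,2])/K[1,1],-1]);o=T[:3,3]
    return (o+d*(z-o[2])/d[2])[:2]
E
python3 - <<'E'
from h import *
P={n:env.read_camera(n) for n in('top','side')}
for n,t,z in(('top','mill_head',185),('side','mill_head',165),('top','dial_a_bar',148),('side','dial_a_bar',148),('top','rack',100),('side','rack',100)):
    print(n,t,[(round(d['conf'],2),ray(P[n],d['position'],z).round(0)) for d in env.boxes_of(t,P[n])])
c=ray(P['top'],[0.485,0.517],100);print(c)
a=rect(P['top'],*c,140,150,400);b=rect(P['side'],*c,140,150,400)
cv2.imwrite('pics/rect.png',np.hstack([a,b]))
E
```

```text
top mill_head [(0.92, array([495.,  27.])), (0.68, array([522., -54.]))]
side mill_head [(0.89, array([454., -62.])), (0.7, array([432.,  34.]))]
top dial_a_bar [(0.72, array([434.,  48.]))]
side dial_a_bar []
top rack [(0.72, array([505.,  13.]))]
side rack [(0.83, array([499.,  -1.])), (0.71, array([347.,   9.]))]
[511.41003859  17.37388053]
```

View pics/top0.png

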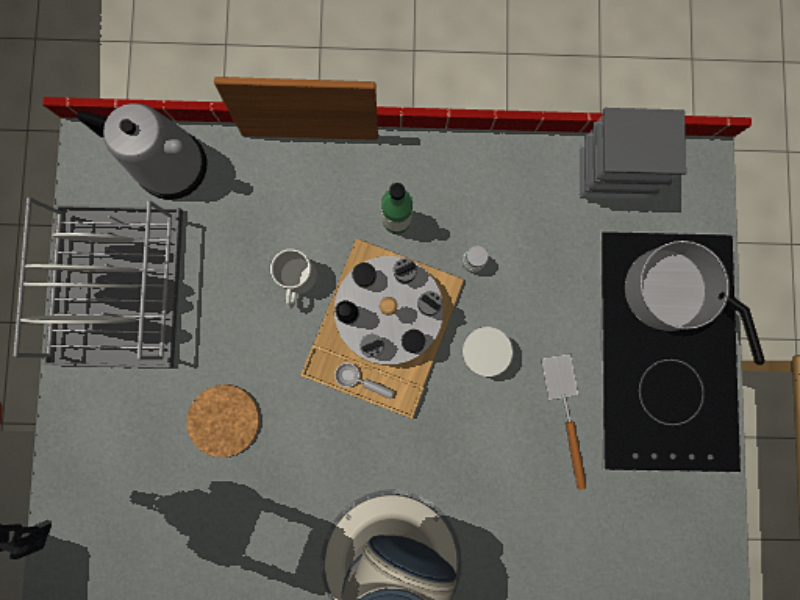

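View pics/rect.png

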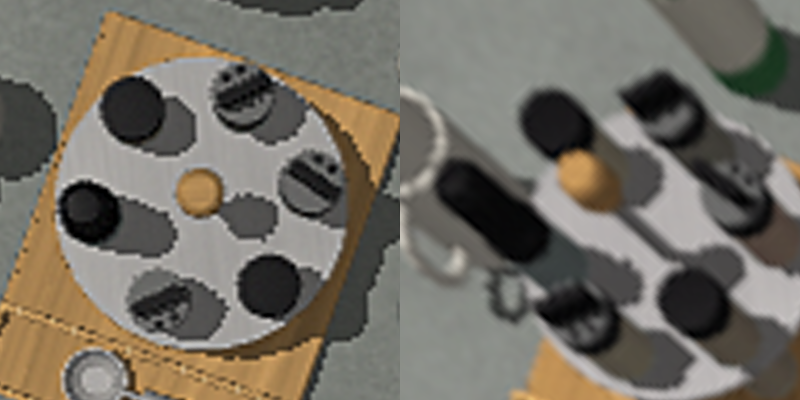

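The top view shows the board yawed about −20°, the spoon on the ledge, knob at (388,306), and the mill at (347,311) facing left. The rectified crop (0.7 mm/px, centred 511,17) shows knob (200,193), dial a (162,303), dial b (312,182) and dial c (243,97). The bars are about 45° short of their stops. Next I refine the fit.

```bash
cat > m.py <<'E'
from h import *
def comps(mask,c,half,n):
    num,l,st,ce=cv2.connectedComponentsWithStats(mask.astype(np.uint8))
    s=2*half/n
    return [(st[i][4],c[0]+half-(ce[i][1]+.5)*s,c[1]+half-(ce[i][0]+.5)*s) for i in range(1,num) if st[i][4]*s*s>250]
def board(p,c=(500,15),half=230,n=920):
    b=rect(p,*c,half,18,n);h=cv2.cvtColor(b,cv2.COLOR_BGR2HSV)
    m=((h[...,1]>75)&(h[...,0]<28)&(h[...,2]>90)).astype(np.uint8)
    num,l,st,ce=cv2.connectedComponentsWithStats(m);i=1+np.argmax(st[1:,4])
    y,x=np.where(l==i);s=2*half/n
    w=np.stack([c[0]+half-(y+.5)*s,c[1]+half-(x+.5)*s],1).astype(np.float32)
    r=cv2.minAreaRect(w);return r,cv2.boxPoints(r)
def blobs(p,c=(514,17)):
    for z,nm in((176,'knob'),(185,'mill'),(134,'lids')):
        b=rect(p,*c,115,z,690);h=cv2.cvtColor(b,cv2.COLOR_BGR2HSV)
        m=(h[...,1]>75)&(h[...,0]<28) if nm=='knob' else h[...,2]<45
        m=cv2.morphologyEx(m.astype(np.uint8),cv2.MORPH_OPEN,np.ones((9,9)))
        for a,x,y in comps(m,c,115,690):
            r=np.hypot(x-c[0],y-c[1])
            if r<105: print(nm,a//9,round(x,1),round(y,1),'r%.1f th%.1f'%(r,np.degrees(np.arctan2(y-c[1],x-c[0]))))
E
python3 - <<'E'
from m import *
p=env.read_camera('top');r,c=board(p);print(r,c.round(1).tolist());blobs(p)
# crops of each dial at z=150, 3 side by side
ims=[]
for th in(159.6,279.6,339.6):
    t=np.radians(th);ims.append(rect(p,514+80*np.cos(t),17+80*np.sin(t),30,150,260))
for i in ims: cv2.drawMarker(i,(130,130),(0,0,255),0,12)
cv2.imwrite('pics/d.png',np.hstack(ims))
s=env.read_camera('side')
ims2=[]
for th in(159.6,279.6,339.6):
    t=np.radians(th);ims2.append(rect(s,514+80*np.cos(t),17+80*np.sin(t),30,150,260))
for i in ims2: cv2.drawMarker(i,(130,130),(0,0,255),0,12)
cv2.imwrite('pics/d.png',np.vstack([np.hstack(ims),np.hstack(ims2)]))
E
```

```text
((483.8109130859375, 28.558059692382812), (253.26808166503906, 316.79681396484375), 70.20112609863281) [[291.8999938964844, -36.900001525878906], [590.0, -144.1999969482422], [675.7000122070312, 94.0999984741211], [377.70001220703125, 201.39999389648438]]
knob 11986 496.7 29.2 r21.2 th144.8
knob 846 514.0 17.1 r0.1 th110.3
mill 457 581.2 -13.4 r73.7 th-24.3
mill 1434 568.9 61.7 r70.8 th39.2
mill 405 520.9 -60.5 r77.8 th-84.9
mill 1228 499.3 90.4 r74.9 th101.3
mill 1351 449.7 -30.4 r79.9 th-143.6
mill 396 439.5 43.7 r79.2 th160.3
lids 504 589.5 -14.3 r81.7 th-22.5
lids 1584 576.5 64.6 r78.6 th37.3
lids 448 526.1 -63.8 r81.7 th-81.5
lids 1354 503.4 94.8 r78.5 th97.7
lids 1489 451.4 -32.2 r79.7 th-141.8
lids 442 440.5 45.6 r78.8 th158.7
```

View pics/d.png

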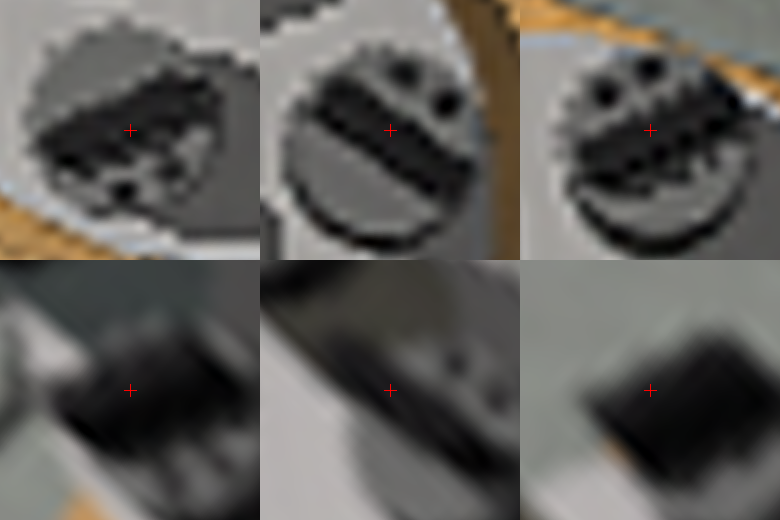

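>>> {"op": "servo_tool", "data": {"steps": [[[-47,41,-2],[0,0,0],0.5],[[-47,41,-2],[0,0,0],0.5],[[-47,41,-2],[0,0,0],0.5],[[-47,41,-2],[0,0,0],0.5],[[-47,41,-2],[0,0,0],0.5],[[-47,41,-2],[0,0,0],0.5],[[-47,41,-2],[0,0,0],0.5],[[-47,41,-2],[0,0,0],0.5],[[-47,41,-2],[0,0,0],0.5],[[-47,41,-2],[0,0,0],0.5]]}}

```text
time_s: 2.65
ee_pos: [435.5, 54.2, 218.0]
eef_rot: [0.785, 0.62, 0.0, 0.0]
contact_force: [1.1, 0.5, -0.1]
width: 42.7
```

```bash
cat > go.py <<'E'
import sys
from h import *
from scipy.spatial.transform import Rotation as Ro
def go(x,y,z,jaw):
    """Shift to (x,y,z) in the tool's present axes, and clockwise turn to jaw angle (deg)."""
    s=env.observe();R=Ro.from_quat(s['eef_rot']).as_matrix()
    j=np.degrees(np.arctan2(R[1,0],R[0,0]));print('t%.2f'%s['time_s'],s['ee_pos'].round(1),'jaw%.1f'%j,'w%.1f'%s['width'],'F',s['contact_force'].round(1),'M',s['ft_torque'].round(2),'tilt',R[:2,2].round(4))
    print('shift',(R.T@(np.array([x,y,z])-s['ee_pos'])).round(1),'turn %.1f'%(j-jaw))
if __name__=='__main__': go(*map(float,sys.argv[1:5]))
E
python3 go.py 439.8 47.3 138 22
```

```text
t2.65 [435.5  54.2 218. ] jaw76.7 w42.7 F [ 1.1  0.5 -0.1] M [ 0.03 -0.04 -0.01] tilt [0.0009 0.0001]
shift [-5.8  5.7 80. ] turn 54.7
```

>>> {"op": "servo_tool", "data": {"steps": [[[-6,6,0],[0,0,0],0.6],[[0,0,0],[0,0,9.1],0.6],[[0,0,0],[0,0,9.1],0.6],[[0,0,0],[0,0,9.1],0.6],[[0,0,5],[0,0,9.1],0.6],[[0,0,10],[0,0,9.1],0.6],[[0,0,15],[0,0,9.1],0.6],[[0,0,15],[0,0,0],0.6],[[0,0,10],[0,0,0],0.6],[[0,0,5],[0,0,0],0.6]]}}

```text
time_s: 3.9
ee_pos: [438.9, 49.3, 157.2]
eef_rot: [0.981, 0.192, -0.0, -0.0]
contact_force: [1.0, -0.5, -0.2]
width: 34.2
```

```bash
python3 - <<'E'
from go import *
go(439.8,47.3,138,22)
t=env.read_camera('top');s=env.read_camera('side')
a=rect(t,440,47,60,150,400);b=rect(s,440,47,60,150,400)
for i in(a,b): cv2.drawMarker(i,(200,200),(0,0,255),0,14)
cv2.imwrite('pics/a1.png',np.hstack([a,b]))
E
```

```text
t3.90 [438.9  49.3 157.2] jaw22.1 w34.2 F [ 1.  -0.5 -0.2] M [-0.05 -0.03  0.01] tilt [-0.0004  0.    ]
shift [ 0.1  2.2 19.2] turn 0.1
```

View pics/a1.png

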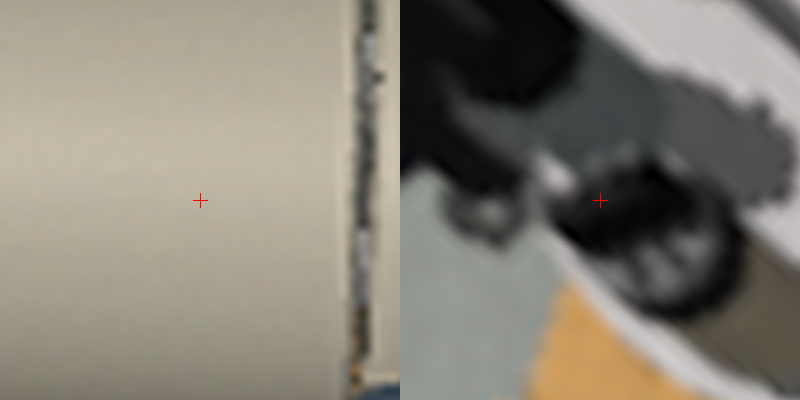

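The top view is blocked by the arm. The side crop shows dark parts around the marker, but I can't tell the fingers apart, so I need a wider side view.

```bash
python3 - <<'E'
from h import *
s=env.read_camera('side')
K=s['camera_matrix'];T=s['world_from_camera']
def pr(X):
    c=T[:3,:3].T@(np.array(X)-T[:3,3]);return K[0,0]*c[0]/-c[2]+K[0,2],K[1,1]*-c[1]/-c[2]+K[1,2]
u,v=pr([440,47,150]);print(u,v)
x0,y0=int(u)-65,int(v)-60
f=cv2.resize(s['frame'][y0:y0+100,x0:x0+130,::-1],None,fx=6,fy=6,interpolation=cv2.INTER_CUBIC)
for X,c in(([438.9,49.3,157.2],(0,0,255)),([439.8,47.3,144],(0,255,0)),([503,96.5,185],(255,0,0))):
    a=pr(X);cv2.drawMarker(f,(int((a[0]-x0)*6+3),int((a[1]-y0)*6+3)),c,0,14,2)
cv2.imwrite('pics/s1.png',f)
E
```

```text
211.44575867643076 178.08580450439973
```

View pics/s1.png

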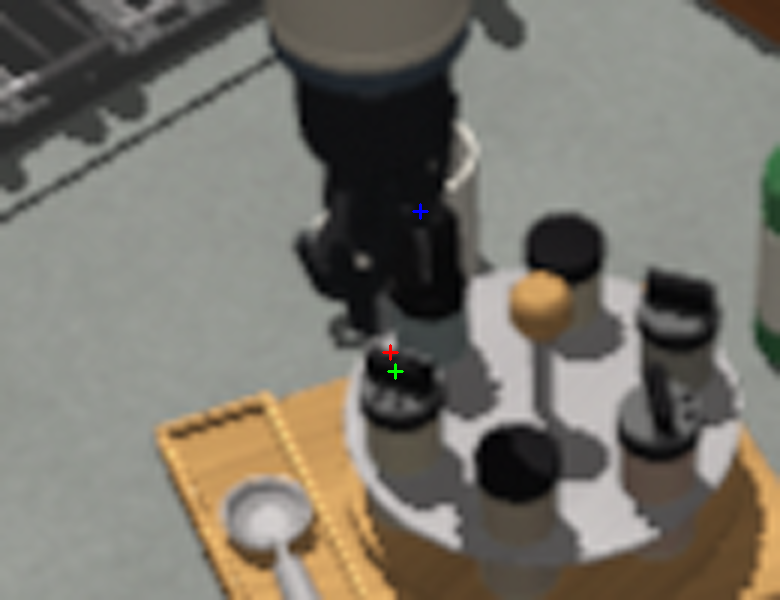

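The left finger tip is at (365,325), just above dial a, whose bar is at (402,370), within 3 mm of the prediction (395,371). Next: lower and close.

>>> {"op": "servo_tool", "data": {"steps": [[[0,3.5,7],[0,0,0],0.6],[[0,0,7],[0,0,0],0.6],[[0,0,5],[0,0,0],0.6],[[0,0,0],[0,0,0],0.7],[[0,0,0],[0,0,0],0.8],[[0,0,0],[0,0,0],0.9],[[0,0,0],[0,0,0],1],[[0,0,0],[0,0,0],1],[[0,0,0],[0,0,0],1],[[0,0,0],[0,0,0],1]]}}

```text
time_s: 5.3
ee_pos: [440.5, 45.8, 138.6]
eef_rot: [0.982, 0.191, -0.0, -0.0]
contact_force: [-0.3, 0.4, 0.0]
width: -0.4
```

```bash
python3 go.py 439.8 47.3 138 -22
```

```text
t5.30 [440.5  45.8 138.6] jaw22.1 w-0.4 F [-0.3  0.4  0. ] M [ 0.   -0.03  0.03] tilt [-0.  0.]
shift [-0.  -1.7  0.6] turn 44.1
```

Width is ≈0, so the grasp missed. I'll look.

```bash
cat > sv.py <<'E'
from h import *
def side(name,C,pts=(),w=65,hh=50,f=6,cam='side'):
    s=env.read_camera(cam);K=s['camera_matrix'];T=s['world_from_camera']
    def pr(X):
        c=T[:3,:3].T@(np.array(X,float)-T[:3,3]);return K[0,0]*c[0]/-c[2]+K[0,2],K[1,1]*-c[1]/-c[2]+K[1,2]
    u,v=pr(C);x0,y0=int(u)-w,int(v)-hh
    im=cv2.resize(s['frame'][y0:y0+2*hh,x0:x0+2*w,::-1],None,fx=f,fy=f,interpolation=cv2.INTER_CUBIC)
    for X,c in pts:
        a=pr(X);cv2.drawMarker(im,(int((a[0]-x0+.5)*f),int((a[1]-y0+.5)*f)),c,0,14,1)
    cv2.imwrite(name,im);return s
E
python3 -c "
from sv import *
side('pics/s2.png',[440,46,150],[([440.5,45.8,138.6],(0,0,255)),([440,46.5,152],(0,255,0))],40,30,10)"
```

```text
(no output)
```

View pics/s2.png

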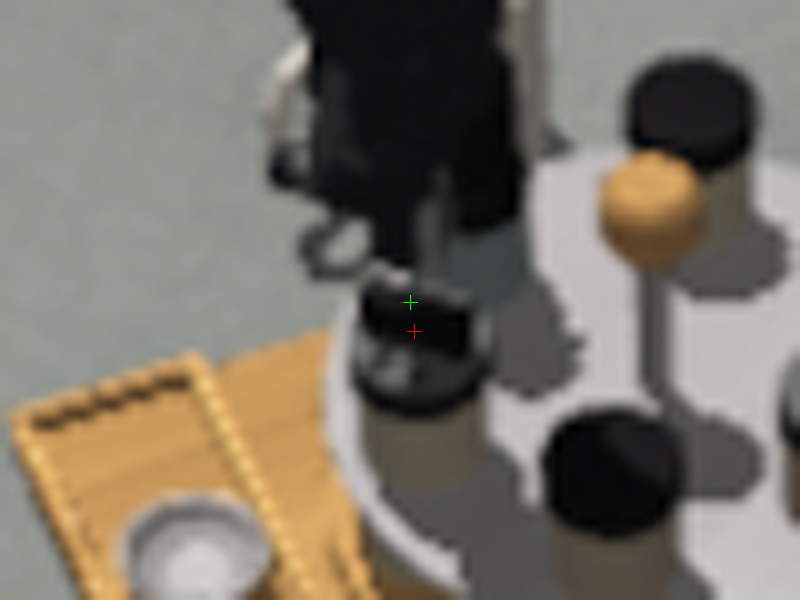

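The fingertips can't be told apart from the bar and mill here, and the rack seems to have shifted a few degrees. I'll back off toward the robot to see both the tool and the rack clearly.

>>> {"op": "servo_tool", "data": {"steps": [[[0,0,-20],[0,0,0],1],[[0,0,-20],[0,0,0],1],[[0,0,-20],[0,0,0],1],[[-28,-11,0],[0,0,0],1],[[-28,-11,0],[0,0,0],1],[[-14,-6,0],[0,0,0],1],[[0,0,0],[0,0,0],1],[[0,0,0],[0,0,0],0.8],[[0,0,0],[0,0,0],0.6],[[0,0,0],[0,0,0],0.6]]}}

```text
time_s: 6.6
ee_pos: [365.5, 45.4, 198.5]
eef_rot: [0.982, 0.191, -0.0, 0.0]
contact_force: [-0.4, -0.6, -0.5]
width: 34.2
```

```bash
python3 -c "
from sv import *
from m import blobs
from go import go
go(440,46,138,22)
e=env.observe()['ee_pos']
p=side('pics/s3.png',[440,30,170],[(e,(0,0,255)),(e+[0,0,18.7],(0,255,255)),([440,46.5,152],(0,255,0))],50,37,8)
t=env.read_camera('top')
f=rect(t,495,15,120,150,600)
cv2.imwrite('pics/t3.png',np.hstack([cv2.resize(cv2.imread('pics/s3.png'),(440,326))[:, :],cv2.resize(f,(326,326))]))
cv2.imwrite('pics/tt3.png',f)
blobs(t)
"
```

```text
t6.60 [365.5  45.4 198.5] jaw22.1 w34.2 F [-0.4 -0.6 -0.5] M [-0.03  0.    0.  ] tilt [-0.0001 -0.    ]
shift [69.3 27.4 60.5] turn 0.1
knob 5652 530.0 90.7 r75.4 th77.7
knob 3781 506.5 -74.3 r91.6 th-94.7
knob 845 514.0 17.1 r0.1 th108.5
mill 455 581.2 -13.4 r73.8 th-24.4
mill 1427 568.9 61.7 r70.8 th39.2
mill 402 520.9 -60.5 r77.9 th-84.9
mill 1211 499.4 90.4 r74.8 th101.3
mill 1348 449.7 -30.4 r79.9 th-143.6
mill 383 439.4 43.8 r79.3 th160.2
lids 502 589.5 -14.3 r81.7 th-22.5
lids 1578 576.6 64.6 r78.6 th37.3
lids 443 526.1 -63.8 r81.7 th-81.5
lids 1337 503.5 94.7 r78.5 th97.7
lids 1486 451.3 -32.2 r79.7 th-141.8
lids 428 440.6 45.8 r78.9 th158.6
```

View pics/t3.png

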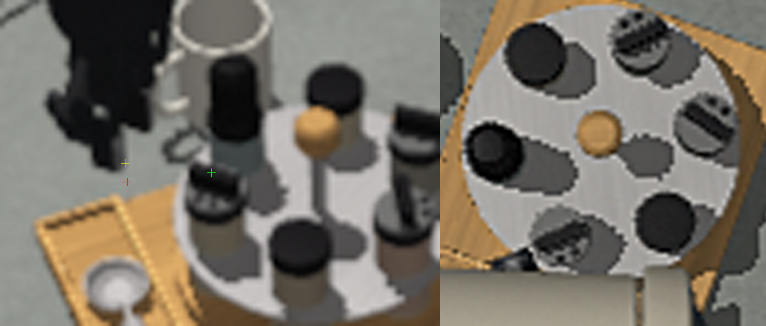

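The networks' blobs show the rack did not move at all, so the fingers touched nothing. In this side crop the finger tip at (108,168) is far from the reported TCP at (127,182). That suggests an offset between the reported TCP and the camera. I'll check it against the start pictures, where the gripper is in clear view.

```bash
python3 - <<'E'
from h import *
out=[]
def pr(p,X):
    K=p['camera_matrix'];T=p['world_from_camera'];c=T[:3,:3].T@(np.array(X,float)-T[:3,3]);return np.array([K[0,0]*c[0]/-c[2]+K[0,2],K[1,1]*-c[1]/-c[2]+K[1,2]])
j=np.radians(76.65);x=np.array([np.cos(j),np.sin(j),0])
e0=np.array([144.06,607.8,197.0])
P={n:env.read_camera(n) for n in('top','side')}
e1=env.observe()['ee_pos'];j1=np.radians(22.1);x1=np.array([np.cos(j1),np.sin(j1),0])
p=P['top'];im=cv2.imread('pics/top0.png')
print('start top px',pr(p,e0)*800/512,pr(p,e0+[0,0,13]+50*x)*800/512,pr(p,e0+[0,0,13]-50*x)*800/512,'side',pr(P['side'],e0))
a=im[470:600,0:170].copy();a=cv2.resize(a,None,fx=3,fy=3,interpolation=2)
for s,c in((0,(0,0,255)),(50,(0,255,0)),(-50,(0,255,0))):
    q=pr(p,e0+[0,0,13 if s else 0]+s*x)*800/512-[0,470];cv2.drawMarker(a,tuple(int(v*3) for v in q),c,0,14,1)
p=P['side'];u,v=pr(p,e1).astype(int);b=cv2.resize(p['frame'][v-40:v+25,u-30:u+30,::-1],None,fx=6,fy=6,interpolation=2)
for s,z,c in((0,0,(0,0,255)),(24,6,(0,255,0)),(-24,6,(0,255,0))):
    q=pr(p,e1+[0,0,z]+s*x1)-[u-30,v-40]+.5;cv2.drawMarker(b,tuple(int(v*6) for v in q),c,0,14,1)
cv2.imwrite('pics/c4.png',np.hstack([cv2.resize(a,(440,336)),cv2.resize(b,(310,336))]))
E
```

```text
start top px [ 39.37541764 510.16631118] [  6.1183283  504.79001152] [ 62.92734758 519.72956828] side [ 34.9574855  125.22389543]
```

View pics/c4.png

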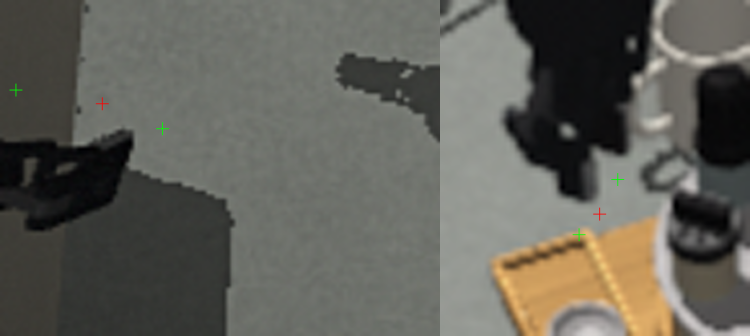

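>>> {"op": "servo_tool", "data": {"steps": [[[0,0,0],[0,0,10],1],[[0,0,0],[0,0,10],1],[[0,0,0],[0,0,10],1],[[0,0,0],[0,0,10],1],[[0,0,0],[0,0,5],1],[[0,0,0],[0,0,0],1],[[0,0,0],[0,0,0],1],[[0,0,0],[0,0,0],1],[[0,0,0],[0,0,0],1],[[0,0,0],[0,0,0],1]]}}

```text
time_s: 8.05
ee_pos: [365.1, 45.4, 198.6]
eef_rot: [0.98, -0.199, 0.0, -0.0]
contact_force: [-0.5, 0.0, 0.1]
width: 0.5
```

```bash
python3 -c "
from sv import *
from go import go
go(440,46,138,22)
e=env.observe()['ee_pos']
p=side('pics/s5.png',e+[0,0,20],[(e,(0,0,255)),(e+[0,0,20],(0,255,255)),(e+[0,0,30],(0,255,0))],35,30,10)
"
```

```text
t8.05 [365.1  45.4 198.6] jaw-22.9 w0.5 F [-0.5  0.   0.1] M [-0.01  0.05  0.02] tilt [ 0. -0.]
shift [ 68.8 -29.7  60.6] turn -44.9
```

View pics/s5.png

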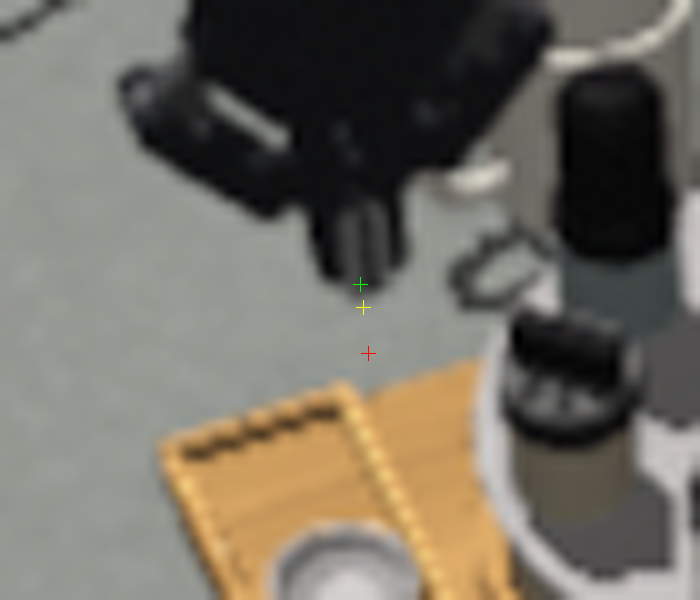

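The tool in clear view shows the closed tip at (362,287), straight above the reported TCP (368,353), by about 28 mm in z. So the real fingertips are ~28 mm higher than reported, and I'll command z lower by that amount, carefully.

>>> {"op": "servo_tool", "data": {"steps": [[[35,-15,0],[0,0,0],0.6],[[34,-15,0],[0,0,0],0.6],[[0,0,0],[0,0,-10],0.6],[[0,0,5],[0,0,-10],0.6],[[0,0,15],[0,0,-10],0.6],[[0,0,15],[0,0,-10],0.6],[[0,0,15],[0,0,-5],0.6],[[0,0,15],[0,0,0],0.6],[[0,0,10],[0,0,0],0.6],[[0,0,5],[0,0,0],0.6]]}}

```text
time_s: 9.35
ee_pos: [440.2, 46.2, 118.2]
eef_rot: [0.982, 0.191, -0.0, -0.0]
contact_force: [-0.4, -0.3, 1.0]
width: 34.7
```

```bash
python3 go.py 440.5 46 112 22
```

```text
t9.35 [440.2  46.2 118.2] jaw22.1 w34.7 F [-0.4 -0.3  1. ] M [ 0.04  0.02 -0.06] tilt [-0.0004  0.    ]
shift [0.2 0.2 6.2] turn 0.1
```

>>> {"op": "servo_tool", "data": {"steps": [[[0,0,3],[0,0,0],0.6],[[0,0,3],[0,0,0],0.6],[[0,0,0],[0,0,0],0.7],[[0,0,0],[0,0,0],0.8],[[0,0,0],[0,0,0],0.9],[[0,0,0],[0,0,0],1],[[0,0,0],[0,0,0],1],[[0,0,0],[0,0,0],1],[[0,0,0],[0,0,0],1],[[0,0,0],[0,0,0],1]]}}

```text
time_s: 10.6
ee_pos: [441.3, 46.1, 113.0]
eef_rot: [0.982, 0.191, 0.001, 0.0]
contact_force: [3.7, -1.3, 6.0]
width: 7.8
```

```bash
python3 go.py 440.5 46 112 -22
```

```text
t10.60 [441.3  46.1 113. ] jaw22.1 w7.8 F [ 3.7 -1.3  6. ] M [-0.19 -0.64  0.06] tilt [ 0.0019 -0.0001]
shift [-0.7 -0.2  1. ] turn 44.1
```

>>> {"op": "servo_tool", "data": {"steps": [[[0,0,0],[0,0,7],1],[[0,0,0],[0,0,8],1],[[0,0,0],[0,0,8],1],[[0,0,0],[0,0,8],1],[[0,0,0],[0,0,8],1],[[0,0,0],[0,0,4],1],[[0,0,0],[0,0,3],1],[[0,0,0],[0,0,2],1],[[0,0,0],[0,0,0],1],[[0,0,0],[0,0,0],1]]}}

```text
time_s: 11.85
ee_pos: [441.6, 46.6, 113.0]
eef_rot: [0.975, -0.224, 0.001, -0.001]
contact_force: [5.8, 5.8, 3.9]
width: 7.6
```

```bash
python3 go.py 440.5 46 112 -22
```

```text
t11.85 [441.6  46.6 113. ] jaw-25.9 w7.6 F [5.8 5.8 3.9] M [ 1.09 -1.05  0.65] tilt [0.0026 0.0006]
shift [-0.7  1.   1. ] turn -3.9
```

>>> {"op": "servo_tool", "data": {"steps": [[[0,0,0],[0,0,0],0.8],[[0,0,0],[0,0,0],0.6],[[0,0,0],[0,0,0],0.6],[[0,0,-20],[0,0,0],0.6],[[0,0,-23],[0,0,0],0.6],[[0,0,-23],[0,0,0],0.6],[[31,15,0],[0,0,0],0.6],[[31,15,0],[0,0,0],0.6],[[31,15,0],[0,0,0],0.6],[[30,16,0],[0,0,0],0.6]]}}

```text
time_s: 13.1
ee_pos: [524.6, -63.4, 178.5]
eef_rot: [0.974, -0.224, -0.0, -0.0]
contact_force: [-0.2, -0.3, -0.6]
width: 34.3
```

```bash
python3 -c "
from sv import *
from m import blobs
from go import go
go(525.1,-61.9,112,-35)
e=env.observe()['ee_pos']
p=side('pics/s6.png',[500,10,140],[(e+[0,0,28],(0,0,255)),([525.1,-61.9,144],(0,255,0)),([588.2,-12.7,144],(0,255,0)),([439.8,47.3,144],(0,255,0))],60,45,6)
"
```

```text
t13.10 [524.6 -63.4 178.5] jaw-25.9 w34.3 F [-0.2 -0.3 -0.6] M [0.01 0.02 0.  ] tilt [-0.0004  0.0001]
shift [-0.2 -1.6 66.5] turn 9.1
```

View pics/s6.png

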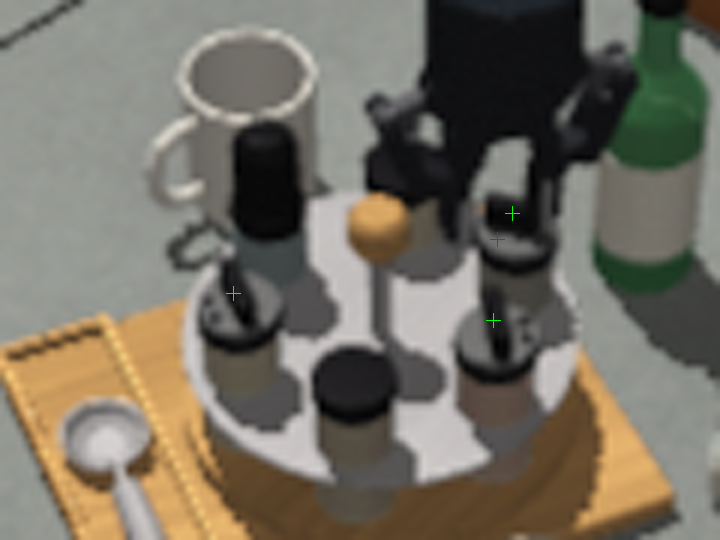

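Dial a's bar now lies along the rim. The markers fall on the bars of a, b and c at (238,292), (495,318) and (512,215), so the rack has hardly moved. Now dial b.

>>> {"op": "servo_tool", "data": {"steps": [[[0,-1.5,10],[0,0,9],0.6],[[0,0,18],[0,0,0],0.6],[[0,0,18],[0,0,0],0.6],[[0,0,12],[0,0,0],0.6],[[0,0,7],[0,0,0],0.6],[[0,0,1],[0,0,0],0.6],[[0,0,0],[0,0,0],0.8],[[0,0,0],[0,0,0],0.9],[[0,0,0],[0,0,0],1],[[0,0,0],[0,0,0],1]]}}

```text
time_s: 14.4
ee_pos: [525.6, -61.6, 113.3]
eef_rot: [0.954, -0.3, 0.001, 0.0]
contact_force: [0.6, -5.1, 7.3]
width: 7.4
```

```bash
python3 -c "
from go import *
go(525.1,-61.9,112,-82)
s=env.read_camera('side');t=env.read_camera('top')
for p,n in((s,'side'),(t,'top')): print(n,[(round(d['conf'],2),ray(p,d['position'],110).round(0)) for d in env.boxes_of('oil',p)])
"
```

```text
t14.40 [525.6 -61.6 113.3] jaw-34.9 w7.4 F [ 0.6 -5.1  7.3] M [-0.86 -0.12 -0.04] tilt [ 0.0017 -0.0009]
shift [-0.3  0.5  1.3] turn 47.1
side [(0.71, array([709., -20.])), (0.27, array([453.,  55.]))]
top [(0.63, array([713.,   9.]))]
```

>>> {"op": "servo_tool", "data": {"steps": [[[0,0,0],[0,0,7],1],[[0,0,0],[0,0,8],1],[[0,0,0],[0,0,8],1],[[0,0,0],[0,0,8],1],[[0,0,0],[0,0,8],1],[[0,0,0],[0,0,6],1],[[0,0,0],[0,0,4],1],[[0,0,0],[0,0,2],1],[[0,0,0],[0,0,0],1],[[0,0,0],[0,0,0],1]]}}

```text
time_s: 15.85
ee_pos: [525.4, -62.6, 113.3]
eef_rot: [0.732, -0.681, 0.001, 0.0]
contact_force: [-2.4, -13.8, 7.2]
width: 7.4
```

```bash
python3 go.py 588.2 -12.7 178 24
```

```text
t15.85 [525.4 -62.6 113.3] jaw-85.9 w7.4 F [ -2.4 -13.8   7.2] M [-2.47  0.31  0.26] tilt [ 0.0013 -0.0024]
shift [-45.1 -66.3 -64.8] turn -109.9
```

>>> {"op": "servo_tool", "data": {"steps": [[[0,0,0],[0,0,0],0.8],[[0,0,0],[0,0,0],0.6],[[0,0,0],[0,0,0],0.6],[[0,0,-20],[0,0,0],0.6],[[0,0,-25],[0,0,0],0.6],[[-22,-33,0],[0,0,-8],0.6],[[-24,-31,0],[0,0,-10],0.6],[[0,0,0],[0,0,-10],0.6],[[0,0,0],[0,0,-10],0.6],[[0,0,0],[0,0,-10],0.6]]}}

```text
time_s: 17.1
ee_pos: [581.4, -6.6, 157.4]
eef_rot: [0.947, -0.322, -0.0, -0.0]
contact_force: [-0.9, 0.3, -0.1]
width: 34.6
```

```bash
python3 go.py 588.2 -12.7 112 24
```

```text
t17.10 [581.4  -6.6 157.4] jaw-37.6 w34.6 F [-0.9  0.3 -0.1] M [0.01 0.01 0.02] tilt [-0.0004  0.0002]
shift [ 9.1  0.7 45.4] turn -61.6
```

>>> {"op": "servo_tool", "data": {"steps": [[[9,0.5,0],[0,0,0],0.6],[[0,0,0],[0,0,-10],0.6],[[0,0,0],[0,0,-10],0.6],[[0,0,0],[0,0,-10],0.6],[[0,0,5],[0,0,-10],0.6],[[0,0,5],[0,0,-10],0.6],[[0,0,5],[0,0,-10],0.6],[[0,0,10],[0,0,-1.5],0.6],[[0,0,10],[0,0,0],0.6],[[0,0,4],[0,0,0],0.6]]}}

```text
time_s: 18.35
ee_pos: [588.0, -12.9, 117.6]
eef_rot: [0.979, 0.202, -0.001, -0.0]
contact_force: [0.3, 0.0, 0.7]
width: 34.1
```

```bash
python3 go.py 588.2 -12.7 112 24
```

```text
t18.35 [588.  -12.9 117.6] jaw23.4 w34.1 F [0.3 0.  0.7] M [-0.02 -0.01 -0.03] tilt [-0.0012  0.0001]
shift [ 0.3 -0.1  5.6] turn -0.6
```

>>> {"op": "servo_tool", "data": {"steps": [[[0,0,3],[0,0,0],0.6],[[0,0,2],[0,0,0],0.7],[[0,0,0],[0,0,0],0.8],[[0,0,0],[0,0,0],0.9],[[0,0,0],[0,0,0],1],[[0,0,0],[0,0,0],1],[[0,0,0],[0,0,0],1],[[0,0,0],[0,0,6],1],[[0,0,0],[0,0,8],1],[[0,0,0],[0,0,8],1]]}}

```text
time_s: 19.6
ee_pos: [588.6, -13.0, 113.9]
eef_rot: [1.0, 0.011, 0.0, 0.0]
contact_force: [1.0, -1.3, -0.7]
width: 7.5
```

>>> {"op": "servo_tool", "data": {"steps": [[[0,0,0],[0,0,8],1],[[0,0,0],[0,0,8],1],[[0,0,0],[0,0,6],1],[[0,0,0],[0,0,4],1],[[0,0,0],[0,0,2],1],[[0,0,0],[0,0,0],1],[[0,0,0],[0,0,0],1],[[0,0,0],[0,0,0],0.8],[[0,0,0],[0,0,0],0.6],[[0,0,0],[0,0,0],0.6]]}}

```text
time_s: 20.85
ee_pos: [588.3, -12.8, 113.6]
eef_rot: [0.974, -0.229, -0.0, -0.0]
contact_force: [0.3, -0.4, 0.2]
width: 34.4
```

```bash
python3 go.py 503 96.5 178 8
```

```text
t20.85 [588.3 -12.8 113.6] jaw-26.4 w34.4 F [ 0.3 -0.4  0.2] M [0.02 0.02 0.01] tilt [-0.      0.0001]
shift [-125.   -59.9  -64.3] turn -34.4
```

>>> {"op": "servo_tool", "data": {"steps": [[[0,0,-20],[0,0,0],0.5],[[0,0,-25],[0,0,0],0.4],[[0,0,-25],[0,0,0],0.3],[[-40,-28,0],[0,0,0],0.3],[[-40,-28,0],[0,0,0],0.3],[[-40,-28,0],[0,0,0],0.3],[[-40,-28,0],[0,0,0],0.3],[[-40,-28,0],[0,0,0],0.3],[[0,0,0],[0,0,-10],0.3],[[0,0,0],[0,0,-10],0.3]]}}

```text
time_s: 22.1
ee_pos: [471.1, 202.2, 183.7]
eef_rot: [0.999, -0.053, 0.0, -0.0]
contact_force: [0.1, -0.2, -0.0]
width: 59.6
```

```bash
python3 -c "
from h import *
from m import blobs
from go import go
go(503,96.5,133,8)
t=env.read_camera('top');s=env.read_camera('side')
a=rect(t,514,17,115,150,400);b=rect(s,514,17,115,150,400)
cv2.imwrite('pics/t7.png',np.hstack([a,b]));blobs(t)
"
```

```text
t22.10 [471.1 202.2 183.7] jaw-6.0 w59.6 F [ 0.1 -0.2 -0. ] M [ 0.01 -0.03 -0.04] tilt [0.0001 0.    ]
shift [ 42.8 101.8  50.7] turn -14.0
knob 12072 496.3 29.5 r21.7 th144.8
knob 846 513.9 17.1 r0.1 th138.7
mill 408 580.2 -16.8 r74.4 th-27.0
mill 1396 570.5 59.3 r70.6 th36.8
mill 411 517.8 -61.5 r78.6 th-87.2
mill 1207 502.4 90.8 r74.7 th98.9
mill 1398 447.9 -27.3 r79.5 th-146.2
mill 483 441.1 48.3 r79.3 th156.8
lids 451 588.4 -17.9 r82.2 th-25.1
lids 1539 578.2 62.1 r78.5 th35.1
lids 457 522.9 -64.8 r82.3 th-83.8
lids 1329 506.7 95.1 r78.5 th95.4
lids 1541 449.5 -28.9 r79.2 th-144.6
lids 535 442.3 50.5 r79.2 th154.9
```

View pics/t7.png

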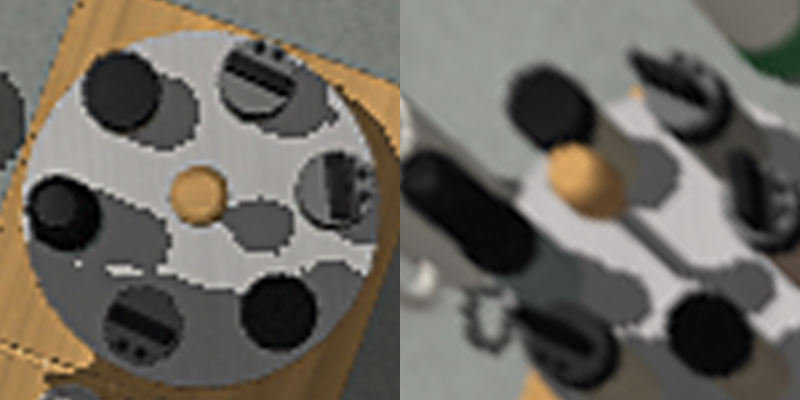

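All three bars now look tangential. I'll measure their angles against the rack more exactly.

```bash
cat > bars.py <<'E'
from h import *
def bars(mill,C=(514,17.3)):
    t=env.read_camera('top')
    for n,o in(('a',60),('b',180),('c',240)):
        th=np.radians(mill+o);c=(C[0]+80*np.cos(th),C[1]+80*np.sin(th))
        g=cv2.cvtColor(rect(t,*c,24,150,480),cv2.COLOR_BGR2GRAY)
        yy,xx=np.mgrid[:480,:480];r=np.hypot(yy-240,xx-240)*.1
        for k in(35,45,55):
            m=((g<k)&(r<19)).astype(np.uint8)
            m=cv2.morphologyEx(m,cv2.MORPH_OPEN,np.ones((45,45)))
            num,l,st,ce=cv2.connectedComponentsWithStats(m)
            if num<2: continue
            i=1+np.argmax(st[1:,4]);y,x=np.where(l==i)
            (q,wh,_)=rr=cv2.minAreaRect(np.stack([-y,-x],1).astype(np.float32))
            v=np.linalg.svd(np.cov(-y,-x))[0][:,0];ang=np.degrees(np.arctan2(v[1],v[0]))
            d=(mill+o-ang)%180
            print(n,k,'area %.0f wh'%(len(y)*.01),(np.array(wh)*.1).round(0),'bar %.1f dial %.1f deg'%(ang%180,d))
E
python3 -c "
from bars import *
bars(95.6)"
```

```text
a 35 area 393 wh [38. 11.] bar 64.9 dial 90.7 deg
a 45 area 453 wh [38. 13.] bar 64.8 dial 90.8 deg
a 55 area 686 wh [38. 27.] bar 64.5 dial 91.1 deg
b 35 area 316 wh [37. 13.] bar 6.5 dial 89.1 deg
b 45 area 425 wh [38. 14.] bar 6.0 dial 89.6 deg
b 55 area 539 wh [38. 17.] bar 7.2 dial 88.4 deg
c 35 area 62 wh [8. 9.] bar 148.7 dial 6.9 deg
c 45 area 395 wh [37. 12.] bar 64.5 dial 91.1 deg
c 55 area 427 wh [38. 13.] bar 64.7 dial 90.9 deg
```

Dials read 90.8°, 89.4° and 91.0°, so all are shut. The mill is now at ≈95.6°. Next: go to the mill and grip it tangentially.

>>> {"op": "servo_tool", "data": {"steps": [[[15,33,0],[0,0,0],0.3],[[15,34,0],[0,0,0],0.3],[[16,34,0],[0,0,0],0.3],[[0,0,0],[0,0,-6],0.3],[[0,0,10],[0,0,-5.5],0.3],[[0,0,10],[0,0,0],0.3],[[0,0,5],[0,0,0],0.3],[[0,0,0],[0,0,0],0.3],[[0,0,0],[0,0,0],0.3],[[0,0,0],[0,0,0],0.3]]}}

```text
time_s: 23.5
ee_pos: [506.2, 96.1, 158.8]
eef_rot: [0.999, 0.044, 0.0, -0.0]
contact_force: [1.0, -0.3, -0.2]
width: 59.8
```

```bash
python3 -c "
from sv import *
from go import go
go(506.2,96.9,117,5.6)
e=env.observe()['ee_pos']
p=side('pics/s8.png',[506,97,190],[(e+[0,0,28],(0,0,255)),([506.2,96.9,185],(0,255,0))],45,35,8)
"
```

```text
t23.50 [506.2  96.1 158.8] jaw5.0 w59.8 F [ 1.  -0.3 -0.2] M [ 0.   -0.01 -0.01] tilt [0.0005 0.    ]
shift [ 0.1 -0.8 41.8] turn -0.6
```

View pics/s8.png

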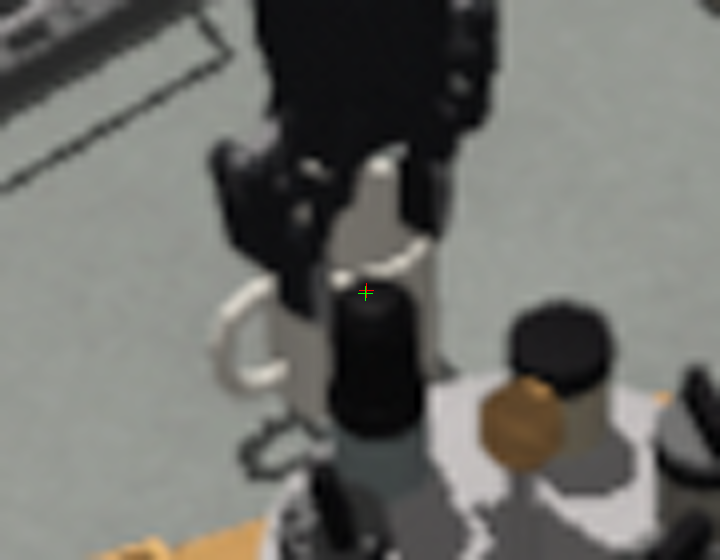

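Fingers at (300,305) and (420,225) straddle the mill top at (373,292). Now lower and close.

>>> {"op": "servo_tool", "data": {"steps": [[[2,0,12],[0,0,0],0.3],[[0,0,15],[0,0,0],0.3],[[0,0,11],[0,0,0],0.3],[[0,0,4],[0,0,0],0.3],[[0,0,0],[0,0,0],0.4],[[0,0,0],[0,0,0],0.5],[[0,0,0],[0,0,0],0.6],[[0,0,0],[0,0,0],0.8],[[0,0,0],[0,0,0],1],[[0,0,0],[0,0,0],1]]}}

```text
time_s: 24.8
ee_pos: [508.5, 96.3, 117.3]
eef_rot: [0.999, 0.044, 0.001, -0.0]
contact_force: [-0.2, -0.3, 6.4]
width: 34.0
```

```bash
python3 go.py 506.2 96.9 117 5.6
```

```text
t24.80 [508.5  96.3 117.3] jaw5.1 w34.0 F [-0.2 -0.3  6.4] M [ 0.03  0.11 -0.08] tilt [0.0015 0.0001]
shift [-2.3 -0.8  0.3] turn -0.5
```

>>> {"op": "servo_tool", "data": {"steps": [[[-8.4,0.3,0],[0,0,-6],1],[[-8.4,0.3,0],[0,0,-6],1],[[-8.4,0.3,0],[0,0,-6],1],[[-8.4,0.3,0],[0,0,-6],1],[[-8.4,0.3,0],[0,0,-6],1],[[-8.4,0.3,0],[0,0,-6],1],[[-8.4,0.3,0],[0,0,-6],1],[[-8.4,0.3,0],[0,0,-6],1],[[-8.4,0.3,0],[0,0,-6],1],[[-8.4,0.3,0],[0,0,-6],1]]}}

```text
time_s: 26.05
ee_pos: [443.3, 50.2, 117.3]
eef_rot: [0.842, 0.539, 0.001, 0.002]
contact_force: [9.0, -10.2, -2.2]
width: 34.0
```

```bash
python3 -c "
from h import *
from m import blobs
from go import go
go(514+79*np.cos(np.radians(160.2)),17.3+79*np.sin(np.radians(160.2)),117,70.2)
e=env.observe()['ee_pos'];print(np.degrees(np.arctan2(e[1]-17.3,e[0]-514)),np.hypot(e[1]-17.3,e[0]-514))
t=env.read_camera('top');blobs(t)
"
```

```text
t26.05 [443.3  50.2 117.3] jaw65.3 w34.0 F [  9.  -10.2  -2.2] M [-1.52 -1.39 -0.44] tilt [ 0.0039 -0.0011]
shift [-7.1 -0.7  0.3] turn -4.9
155.01291591539683 77.99524412990547
knob 2888 601.0 66.4 r100.0 th29.6
knob 3782 505.2 -74.5 r91.9 th-95.5
mill 401 580.2 -16.8 r74.3 th-27.0
mill 420 572.8 59.8 r72.8 th36.0
mill 1399 515.8 -59.3 r76.3 th-88.6
mill 1132 449.6 -39.8 r85.9 th-138.6
lids 443 588.4 -17.8 r82.2 th-25.0
lids 463 580.7 62.6 r80.8 th34.4
lids 1545 520.8 -62.5 r79.8 th-85.1
lids 1246 451.5 -42.1 r86.0 th-136.6
```

>>> {"op": "servo_tool", "data": {"steps": [[[-2.4,0.3,0],[0,0,-1.7],1],[[-2.4,0.3,0],[0,0,-1.7],1],[[-2.3,0.2,0],[0,0,-1.7],1],[[0,0,0],[0,0,0],1],[[0,0,0],[0,0,0],1],[[0,0,0],[0,0,0],1],[[0,0,0],[0,0,0],1],[[0,0,0],[0,0,0],1],[[0,0,0],[0,0,0],1],[[0,0,0],[0,0,0],1]]}}

```text
time_s: 27.35
ee_pos: [440.7, 43.8, 117.3]
eef_rot: [0.818, 0.575, 0.001, 0.001]
contact_force: [2.5, -6.6, 4.6]
width: 34.6
```

```bash
python3 -c "
from h import *
from m import blobs
from go import go
from sv import side
go(514+79*np.cos(np.radians(160.2)),17.3+79*np.sin(np.radians(160.2)),117,70.2)
e=env.observe()['ee_pos'];print(np.degrees(np.arctan2(e[1]-17.3,e[0]-514)),np.hypot(e[1]-17.3,e[0]-514))
t=env.read_camera('top');blobs(t)
from bars import bars
bars(160.2)
a=np.radians(160.2);C=np.array([514,17.3,0]);u=np.array([np.cos(a),np.sin(a),0])
side('pics/s9.png',[480,20,120],[(C+80*u+[0,0,150],(0,255,0)),(C-80*u+[0,0,150],(0,255,0)),(C+155*u+[0,0,18],(255,0,0))]+[(C+80*np.array([np.cos(a+k),np.sin(a+k),0])+[0,0,134],(0,0,255)) for k in np.radians([120,300])],62,46,6)
"
```

```text
t27.35 [440.7  43.8 117.3] jaw70.1 w34.6 F [ 2.5 -6.6  4.6] M [-0.84 -0.38 -0.38] tilt [ 0.0027 -0.0007]
shift [-0.1 -1.   0.3] turn -0.1
160.10564589525228 77.98711186585713
knob 2893 600.6 67.3 r100.1 th30.2
knob 3439 515.2 -76.7 r93.7 th-89.2
mill 413 582.5 -10.8 r74.0 th-22.1
mill 415 569.4 64.7 r73.1 th40.7
mill 1310 522.7 -59.2 r76.7 th-83.5
mill 1045 445.3 -49.7 r95.8 th-135.9
lids 457 590.9 -11.6 r82.0 th-20.4
lids 459 577.1 67.7 r80.9 th38.8
lids 1445 528.0 -62.4 r80.6 th-80.0
lids 1147 447.1 -52.5 r96.4 th-133.9
a 35 area 65 wh [ 7. 11.] bar 175.8 dial 44.4 deg
a 45 area 137 wh [21.  8.] bar 178.0 dial 42.2 deg
a 55 area 155 wh [ 8. 22.] bar 179.0 dial 41.2 deg
b 35 area 30 wh [6. 5.] bar 178.9 dial 161.3 deg
b 45 area 401 wh [37. 13.] bar 71.1 dial 89.1 deg
b 55 area 444 wh [38. 14.] bar 71.5 dial 88.7 deg
c 35 area 23 wh [5. 5.] bar 95.0 dial 125.2 deg
c 45 area 389 wh [14. 37.] bar 131.0 dial 89.2 deg
c 55 area 560 wh [19. 38.] bar 129.3 dial 90.9 deg
```

```bash
python3 -c "
from cell import env
print(env.finish_job())"
```

```text
the job is handed in; nothing more can be done
None
```

I shut the three open tops to their stops, turned the rack until the mill faced the front, and handed the job in at about 27.5 s with the gripper still closed on the mill head.

- **Tops:** With the arm clear, before the rack was turned, the top camera read 90.8° for dial a, 89.4° for b and 91.0° for c (90° is shut). After the rack was turned, b and c still read about 89–90°. I could not re-check a because the arm hid it.
- **Mill:** The gripper ended at 160.1° around the rack's axis. The front of the board is at about 160.2°, and the camera puts the mill at roughly 159.6–160.5°. The grip is 34.6 mm wide and the holding forces are under 9 N.
- **First grasp missed:** The real fingertips sit about 28 mm higher than the reported TCP. My first try at dial a closed on nothing and moved nothing. I found the offset in the side view and allowed for it from then on.
- **Rack shift:** The rack slipped about 2.4° while I was turning the tops. I measured it again before taking hold of the mill.
- **Not checked:** I could not view a last side picture because the picture limit was reached. I planned the paths to stay clear of the other kitchen things, but I did not check them after the final turn.

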